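# Zero and set the gauge lever of a wire stripper

### The arm

A 6-joint arm with a two-finger parallel gripper is mounted at the origin on the work surface. World frame = base frame: x ahead of the robot, y to its left, z up, the work surface at z = 0. Lengths are in mm, angles in rad, forces in N, time in s.
With the tool pointing down it reaches from about 275 to 1000 mm from the base axis. Payload 8.4 kg.
Tool frame: the origin (TCP) lies between the finger pads; the fingertips stand r.tips_ahead ahead of it and the grasp point (between the pads) lies 6 mm ahead of it (r.tips_ahead is the distance from the TCP to the fingertips, in mm); z points along the fingers, y is the line along which they close (so a half turn about z gives the same grasp; the last joint's range is limited). The gripper opens to 85 mm and grips with 20 to 120 N. Pads are 22 mm wide; open, the fingers measure 114 mm over their backs; the gripper's body (76 mm by 85 mm) begins 54 mm behind the grasp point. The pads swing forward as they close: fully open they stand 13 mm farther back than shut.
Start: joints at [-0.002, 0.353, 1.633, -0, 1.155, -0.002], TCP at [625.002, -0, 256.281] pointing down, gripper open.
Joint ranges: [-2.63, 2.63], [-0.92, 2.1], [0.06, 2.66], [-1.3, 4.44], [0, 2.69], [-3.02, 3.02]. Speed limits (rad/s): [2.22, 2.22, 2.79, 3.14, 3.14, 3.14].

### API

Orientations are given as [roll, pitch, yaw] about the fixed x, y, z axes, in that order (R = Rz(yaw) Ry(pitch) Rx(roll)).
In Python, from rig import r gives the robot as it stands.
- The arm moves only by the tool carry_out, never from a script. Its arguments are lists of equal length, an entry for each row: "delta_pos": the shift along the tool's x, y, z in m, a list of three; "rot": the turn, a rotation vector about the tool's x, y, z in degrees, a list of three. A call has 1 to 8 rows; each row is the pose to reach, as a shift and turn from the pose commanded when the call began, along the tool's axes at that moment; what a row does not reach only later rows make up. A row lasts 1/8 s, in which the tool goes at most 62.5 mm and 10.7 degrees, less where a joint would pass 70% of its speed; a pose out of reach is approached as far as the arm can. A call with a gripper value outside its range is refused whole. "claw" is the finger opening in m, from 0 to 0.0854, set as the call begins (left out, the last holds). The fingers move at their own pace and stop on an object; "grip_force" is the grip in N (left out, the last holds). Time passes only in rows, so rows that repeat a pose let the fingers close. It gives the time, the measured TCP pose, the force, the opening and the grip force at its end, in the units of the state.
- r.sense(): the state, without advancing time (a new reading comes with each control period).
- r.grab_frame(name): name is "scene" or "side" or "wrist"; returns the picture (420x560x3 uint8, blue, green, red); there is no depth.
- r.camera_info(name): a dict with "fx", "fy", "cx", "cy" (pixels), "pose" (4x4, takes a point from camera to world coordinates); the wrist camera has in their place "hand_eye" (4x4, takes a point from camera to tool coordinates, whose origin is the TCP and whose axes are the flange's). Camera axes: x right, y down, z forward; pixel columns grow to the right and rows downward; lengths in mm; the calibration is good to about 2 mm. The wrist camera is an equidistant fisheye: a pixel r from the principal point sees the ray r / f radians off the axis. A picture is of the moment at which its call begins: read the wrist's pose just before it. camera_info takes no time and is no camera call.
- r.sign_off(): hands the job in; it is judged then, once.
Trained networks look in the newest picture that a camera, given by its name, has taken for a name from the list of things; names that differ only in an ending like _2 or _b are one class to them, and where a whole thing is asked for, a point or a joint stands for the part that bears it (a point fixed in the world has none). Each returns a list of dicts, best first, with "p" (0 to 1); they miss things now and then, are a little off and sometimes report something else, mostly with a low value. They report only what shows in the picture. A call takes as long as a camera call.
- r.recognise(thing, camera): "box" ([left, top, right, bottom] in pixels, round what is visible of it).
- r.cut_out(thing, camera): "mask" (420x560 bool, what is visible of it) and "box" ([left, top, right, bottom] in pixels, round what is visible of it).
The state is a dict: "clock": time; "qpos": joint angles; "qvel": joint speeds; "joint_efforts": joint torques, N m; "eef_pos": TCP position; "tcp_rot": TCP orientation; "contact_force": force on the tool from outside, world axes, zero at the start; "wrist_torque": the same for the moment, N m; "opening": opening from 0.0 (shut) to 1.0 (fully open); "grasp_force": force on a finger pad.
Only numpy, scipy, OpenCV 4.12 (cv2) and the standard library are available. Lean on these libraries where they do the work, as an engineer would, in place of code of your own. Each camera call takes 0.05 s, during which the arm holds its last target. There are 200 camera calls.

### The job

Set the benchtop wire stripper to gauge three. First push its orange thumb lever back to the home stop (red mark) and press it firmly against the stop with about 14 N for half a second (under 12 N does not zero it, and over 16 N bends the stop); then click it forward three notches, one click at a time with a half-second rest in each notch, to the green mark. Finally press the green lock button all the way down for about half a second, release it, move clear, and leave the bottle, can and spool where they stand.

Things in the scene. Friction and masses are not known exactly. Their poses are not given: they have to be found in the camera images.
- stripper: Benchtop wire stripper, fixed: blue box 170 x 230 mm (its x by y), 80 mm high, grey flat deck. Origin: centre of its underside; z up, x points from its front face (steel wire funnel, red rocker) to its back. On the deck: a lever, a scale of seven lines 100 mm from the pivot (red = home, then notches 1 to 6; notch 3 green) and a green lock button.
- pivot (a point): The lever's vertical hinge axis at deck height (80 mm above the bench), at x +50 mm, y 0 in the stripper's frame; its axes are parallel to the stripper's. The hub stands 17 mm above the deck.
- gauge (a joint): Angle of the gauge lever (rad): 0 in the home notch, growing counterclockwise seen from above. Notches at 0, 0.2, 0.4 .. 1.2; far stop 1.26. In the stripper's frame the lever points from the pivot in direction (pi - 0.6 + value) from +x: 0 is to -x and +y, 0.6 straight to -x. Starts in notch 2 to 6. The stiff home stop stands a little behind notch 0, between -0.01 and -0.07, differently on each machine; it is found by feel.
- thumb_mid (a point): Point on the axis of the upright orange thumb post, 114 mm above the bench: post 14 mm diameter, 75 mm from the pivot, 92 to 129 mm above the bench, over the lever bar (14 mm wide). Push it from either side, or hold it. A spring plunger holds each notch: about 5 N along the arc breaks it out, and half-way it snaps into the next (15 mm per notch), the force fading before it.
- lock (a joint): Travel of the green lock button (m), 0 up, 0.006 fully down, springs back by itself; fully down takes 6 N.
- lock_top (a point): Centre of the top face of the green lock button, 26 mm diameter, 102 mm above the bench, at x +52, y -82 mm in the stripper's frame, in a black collar 42 mm in diameter; presses straight down.
- glue_mid (a point): Loose red glue bottle with white cap, 38 mm diameter, 115 mm tall; point half-way up. Bystander.
- spray_mid (a point): Loose blue spray can, 52 mm diameter, 130 mm tall; point half-way up. Bystander.
- spool_mid (a point): Loose white wire spool standing on its flange, 54 mm diameter, 40 mm tall; point half-way up. Bystander.

How it is judged (in metres and radians):
On the way, in this order (a step that is already met when the one before it is completed fails the run):
1. the lever is pressed against its home stop with more than 8 N reaching the stop, for 0.25 s (contact force between bufball and anything else above 8 N), for 0.25 s.
2. the lever rests in notch 1 for 0.25 s (value of joint gauge between 0.15 and 0.25 rad), for 0.25 s.
3. the lever rests in notch 2 for 0.25 s (value of joint gauge between 0.35 and 0.45 rad), for 0.25 s.
4. the lever rests in notch 3 for 0.25 s (value of joint gauge between 0.55 and 0.65 rad), for 0.25 s.
5. the lock button is held fully down for 0.2 s with the lever in notch 3 (all of step 4 and value of joint lock above 0.005 m), for 0.2 s.
At the end, for the whole second after the job is handed in: The lever is at rest in notch 3 (0.6 rad, within 0.05), the lock button is up again (under 1.5 mm down), and the bottle, can and spool are within 30 mm of where they stood (all of step 4 and velocity of joint gauge between -0.1 and 0.1 rad/s and value of joint lock below 0.0015 m and distance of each of glue_mid, spray_mid, spool_mid from where it was at the start of the episode below 0.03 m); the robot touches nothing.
It fails at once if the lever is pushed against its home stop so hard that more than 16 N reaches the stop (contact force between bufball and anything else above 16 N).
It fails at once if the glue bottle is moved by more than 30 mm (distance of glue_mid from where it was at the start of the episode above 0.03 m).
It fails at once if the spray can is moved by more than 30 mm (distance of spray_mid from where it was at the start of the episode above 0.03 m).
It fails at once if the spool is moved by more than 30 mm (distance of spool_mid from where it was at the start of the episode above 0.03 m).
It also fails if it takes over 64 s, if anything falls off the work surface, if the arm or the gripper's body presses on something with over 40 N, if the wrist force passes 120 N, or if a joint passes its speed limit or range.

## Working session

There is one attempt and no reset: what is moved stays moved. The work goes in short steps, Python scripts to look and compute and a tool call to move; the robot and the scene stay as the last step left them, time stands still between calls to the robot, and variables do not carry over. Pictures are saved under pics/ and viewed, at most 10 in all, crops included, and the job is handed in when it is done.

Besides the shell and the picture viewer there is one more tool, called after "Emit:" as a command line: name --argument value ..., lists and objects as JSON in quotes. carry_out: Moves the arm, as the interface text tells. Its arguments: {"type":"object","properties":{"delta_pos":{"type":"array","items":{"type":"array","items":{"type":"number"}}},"rot":{"type":"array","items":{"type":"array","items":{"type":"number"}}},"claw":{"type":"number"},"grip_force":{"type":"number"}},"required":["delta_pos","rot"]}

```bash
mkdir -p pics; ls
python3 - <<'E'
from rig import r
import cv2,numpy as np
s=r.sense();print({k:np.round(v,3) for k,v in s.items()},r.tips_ahead)
a=r.grab_frame("scene");b=r.grab_frame("side")
cv2.imwrite("pics/a.png",a);cv2.imwrite("pics/b.png",b)
for c in("scene","side"):
  i=r.camera_info(c);print(c,i)
  for t in("stripper","gauge","thumb_mid","lock","lock_top","glue_mid","spray_mid","spool_mid"):
    print(t,[(d["box"],round(d["p"],2)) for d in r.recognise(t,c)[:2]])
print(r.camera_info("wrist"))
E
```

```text
pics
{'clock': np.float64(0.0), 'qpos': array([-0.002,  0.354,  1.634,  0.   ,  1.155, -0.002]), 'qvel': array([ 0.001,  0.001,  0.   ,  0.001, -0.   , -0.002]), 'joint_efforts': array([-2.0000e-03, -6.0524e+01, -3.4206e+01, -0.0000e+00,  9.0000e-03,
        0.0000e+00]), 'eef_pos': array([6.24539e+02, 1.00000e-03, 2.55542e+02]), 'tcp_rot': array([-3.14 , -0.   ,  1.571]), 'contact_force': array([-0.541,  0.137,  0.158]), 'wrist_torque': array([-0.015,  0.002,  0.017]), 'grasp_force': np.float64(0.0), 'opening': np.float64(0.995)} 25.0
scene {'fx': 407.58240519647796, 'fy': 407.58240519647796, 'cx': 276.07397478320314, 'cy': 211.67725238653443, 'pose': array([[-4.79793958e-01,  6.83325850e-01, -5.50330392e-01,
         1.10119721e+03],
       [ 8.77192354e-01,  3.86607823e-01, -2.84724366e-01,
         3.19933423e+02],
       [ 1.82025157e-02, -6.19354643e-01, -7.84900309e-01,
         7.74163813e+02],
       [ 0.00000000e+00,  0.00000000e+00,  0.00000000e+00,
         1.00000000e+00]])}
stripper [([231.4, 163.0, 358.0, 271.4], 0.93)]
gauge [([248.3, 193.4, 258.3, 204.4], 0.41)]
thum
[... 840 characters left out ...]
87)]
lock []
lock_top [([284.5, 217.8, 298.4, 231.7], 0.71)]
glue_mid [([291.8, 251.5, 318.2, 309.6], 0.91)]
spray_mid [([194.5, 143.5, 223.5, 189.7], 0.8), ([199.8, 176.1, 315.4, 289.8], 0.43)]
spool_mid [([251.6, 171.1, 269.9, 180.4], 0.49)]
{'fx': 325.19226210127806, 'fy': 325.19226210127806, 'cx': 275.7103747952225, 'cy': 206.1602419892915, 'hand_eye': array([[ 2.35824159e-04, -9.44977088e-01, -3.27136435e-01,
         8.40625348e+01],
       [ 9.99999961e-01,  2.71079500e-04, -6.21751796e-05,
        -1.57015381e-01],
       [ 1.47434102e-04, -3.27136408e-01,  9.44977116e-01,
        -1.18108583e+02],
       [ 0.00000000e+00,  0.00000000e+00,  0.00000000e+00,
         1.00000000e+00]])}
```

Run:
```python
import cv2,numpy as np
a=cv2.imread("pics/a.png")[120:330,190:470];b=cv2.imread("pics/b.png")[120:330,140:420]
cv2.imwrite("pics/ab.png",cv2.resize(np.vstack([a,b])[:,:],None,fx=1.4,fy=1.4,interpolation=2))
cv2.imwrite("pics/ab.png",cv2.resize(np.hstack([a,b]),(800,300),interpolation=cv2.INTER_CUBIC))
```

```text
(no output)
```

View pics/ab.png

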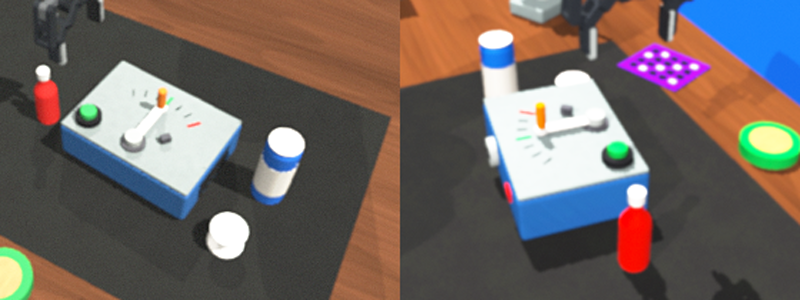

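The scene view (left) and side view (right) both show the blue box, with the white lever ending near the green mark. The hub is at about scene px (284,218) and side px (278,204), and the lock button at scene (252,198) and side (291,225). The glue bottle stands next to the lock side, with the can and spool beyond the home side.

```bash
cat > h.py <<'E'
from rig import r
import numpy as np, cv2
from scipy.spatial.transform import Rotation as R
def ray(c,u,v):
    i=r.camera_info(c);T=i["pose"];d=T[:3,:3]@[(u-i["cx"])/i["fx"],(v-i["cy"])/i["fy"],1];return T[:3,3],d
def onz(c,u,v,z):
    o,d=ray(c,u,v);return (o+d*(z-o[2])/d[2]).round(1)
def tool():
    s=r.sense();T=np.eye(4);T[:3,:3]=R.from_euler("xyz",s["tcp_rot"]).as_matrix();T[:3,3]=s["eef_pos"];return T
def wz(u,v,z,T):
    i=r.camera_info("wrist");p=np.array([u-i["cx"],v-i["cy"]]);q=np.hypot(*p);th=q/i["fx"]
    d=np.r_[p/q*np.sin(th),np.cos(th)];M=T@i["hand_eye"];d=M[:3,:3]@d;o=M[:3,3]
    return (o+d*(z-o[2])/d[2]).round(1)
def wproj(P,T):
    i=r.camera_info("wrist");M=np.linalg.inv(T@i["hand_eye"]);c=M[:3,:3]@P+M[:3,3];q=np.hypot(c[0],c[1]);th=np.arctan2(q,c[2])
    return np.array([i["cx"],i["cy"]])+i["fx"]*th*c[:2]/q
E
python3 - <<'E'
from h import *
print("lock",onz("scene",252,198,102),onz("side",291.5,225,102))
print("hub",onz("scene",284,218,97),onz("side",278,204,97))
print("post",onz("scene",302.5,188,114),onz("side",238.5,200,114))
print("spray",onz("scene",384,236,65),onz("side",209,166,65),"glue",onz("side",305,280,57),onz("scene",223,190,57),"spool",onz("scene",348,285,20))
T=tool();cv2.imwrite("pics/w.png",r.grab_frame("wrist"))
for t in("stripper","thumb_mid","lock_top"): print(t,[(d["box"],round(d["p"],2)) for d in r.recognise(t,"wrist")[:2]])
print(T.round(2))
E
```

```text
lock [622.5  12.9 102. ] [615.3   3.6 102. ]
hub [633.   96.8  97. ] [623.7  78.4  97. ]
post [552.8  98.9 114. ] [552.1  99.5 114. ]
spray [548.7 294.4  65. ] [561.8 324.8  65. ] glue [596.  -87.8  57. ] [602.8 -78.9  57. ] spool [668.8 268.9  20. ]
stripper []
thumb_mid [([171.8, 74.9, 294.0, 107.0], 0.94)]
lock_top [([253.9, 169.9, 280.9, 202.1], 0.76), ([173.3, 72.1, 291.9, 107.2], 0.43)]
[[-0.0000e+00  1.0000e+00  0.0000e+00  6.2500e+02]
 [ 1.0000e+00  0.0000e+00 -0.0000e+00  2.0000e-02]
 [-0.0000e+00  0.0000e+00 -1.0000e+00  2.5633e+02]
 [ 0.0000e+00  0.0000e+00  0.0000e+00  1.0000e+00]]
```

View pics/w.png

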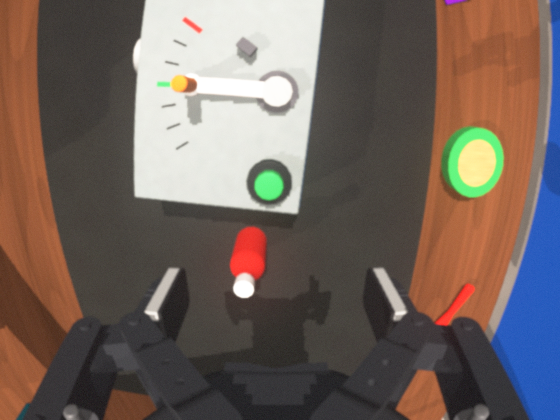

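The wrist view shows the lever in notch 3, pointing at the green line. The post top is at (181,84), the hub at (277,91), the lock at (268,185) and the red home line at (192,24). The home side is world +y.

Run:
```python
from h import *
T=tool()
L=wz(268,185,102,T);H=wz(277,91,97,T);P=wz(180,84,129,T);red=wz(192,24,80,T);gr=wz(163,84,80,T);last=wz(182,145,80,T)
print("lock",L,"hub",H,"post",P,"red",red,"green",gr,"last",last)
print(np.hypot(*(L-H)[:2]),np.hypot(*(P-H)[:2]),[np.hypot(*(q-H)[:2]).round() for q in(red,gr,last)])
print([np.degrees(np.arctan2(*(q-H)[1::-1])).round(1) for q in(red,gr,P,last)], np.degrees(np.arctan2(*(H-L)[1::-1])))
for u,v in((134,198),(298,213)): print(wz(u,v,80,T))
```

```text
lock [618.1   9.2 102. ] hub [625.9  89.8  97. ] post [552.2  97.1 129. ] red [549.4 155.7  80. ] green [521.1 101.   80. ] last [537.2  42.6  80. ]
80.97653981246667 74.0606508207968 [np.float64(101.0), np.float64(105.0), np.float64(100.0)]
[np.float64(139.3), np.float64(173.9), np.float64(174.3), np.float64(-152.0)] 84.47245984834386
[481.   -9.1  80. ]
[646.3 -24.8  80. ]
```

Emit:
carry_out --delta_pos '[[0.012,-0.009,0.0],[0.024,-0.018,0.0],[0.036,-0.028,0.01],[0.048,-0.037,0.02],[0.06,-0.046,0.03],[0.073,-0.055,0.04],[0.085,-0.065,0.05],[0.097,-0.074,0.056]]' --rot '[[0,0,-10.5],[0,0,-21],[0,0,-31.5],[0,0,-42],[0,0,-52.5],[0,0,-63],[0,0,-73.5],[0,0,-84]]'

```text
clock: 2.1
eef_pos: [550.5, 97.4, 199.8]
tcp_rot: [-3.141, -0.001, 3.043]
contact_force: [0.7, -0.6, 0.2]
opening: 0.996
grasp_force: 0.0
```

Run:
```python
from h import *
T=tool();print(T.round(2),r.sense()["contact_force"],r.sense()["clock"],r.sense()["qpos"].round(2))
cv2.imwrite("pics/w2.png",r.grab_frame("wrist"))
for t in("thumb_mid","lock_top"): print(t,[(d["box"],round(d["p"],2)) for d in r.recognise(t,"wrist")[:2]])
for P in([551,97,129],[625.5,89.5,97],[618,9,102]): print(wproj(P,T))
```

```text
[[-1.0000e+00  1.0000e-01 -0.0000e+00  5.5047e+02]
 [ 1.0000e-01  1.0000e+00 -0.0000e+00  9.7360e+01]
 [ 0.0000e+00 -0.0000e+00 -1.0000e+00  1.9981e+02]
 [ 0.0000e+00  0.0000e+00  0.0000e+00  1.0000e+00]] [ 0.65172852 -0.55801012  0.17767158] 2.1 [ 0.17  0.31  1.83  0.    1.   -1.3 ]
thumb_mid [([262.7, 200.2, 294.1, 312.7], 0.78)]
lock_top [([134.5, 111.6, 422.8, 322.1], 0.15)]
[275.78190728 235.5205568 ]
[275.61397411 301.75893768]
[179.20336447 302.82764968]
```

View pics/w2.png

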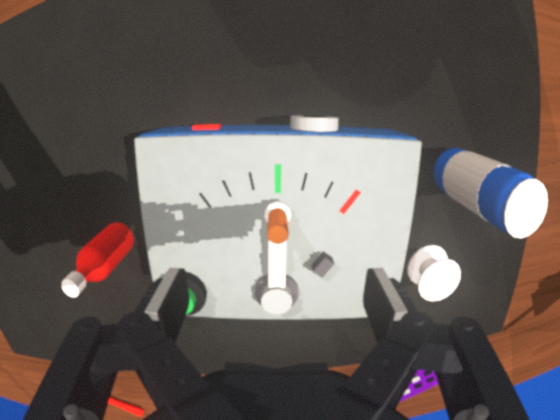

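The wrist view from above shows the post top at (278,232), against a prediction of (276,235), and the lever on the green line. The tool is centred on the post and the open fingers straddle it, clear of the other items. Next I descend and grip.

Emit:
carry_out --delta_pos '[[0,0,0.03],[0,0,0.06],[0,0,0.078],[0,0,0.078],[0,0,0.078]]' --rot '[[0,0,0],[0,0,0],[0,0,0],[0,0,0],[0,0,0]]' --claw 0.03 --grip_force 20

```text
clock: 2.88
eef_pos: [551.8, 97.0, 123.2]
tcp_rot: [3.141, 0.001, 3.036]
contact_force: [0.3, -1.1, 0.4]
opening: 0.348
grasp_force: 0.0
```

Emit:
carry_out --delta_pos '[[0,0,0],[0,0,0],[0,0,0],[0,0,0]]' --rot '[[0,0,0],[0,0,0],[0,0,0],[0,0,0]]' --claw 0.01

```text
clock: 3.38
eef_pos: [551.9, 97.8, 123.4]
tcp_rot: [3.14, 0.002, 3.036]
contact_force: [-0.2, 5.2, 4.8]
opening: 0.158
grasp_force: 21.4
```

Emit:
carry_out --delta_pos '[[-0.0002,0.0056,0],[-0.0008,0.0112,0],[-0.0019,0.0167,0],[-0.0034,0.0222,0],[-0.0052,0.0275,0],[-0.0075,0.0326,0],[-0.0101,0.0376,0],[-0.0101,0.0376,0]]' --rot '[[0,0,4.3],[0,0,8.6],[0,0,12.9],[0,0,17.2],[0,0,21.5],[0,0,25.8],[0,0,30.1],[0,0,30.1]]'

```text
clock: 4.38
eef_pos: [565.8, 134.0, 123.4]
tcp_rot: [3.14, 0.001, 2.51]
contact_force: [-0.5, 2.9, 5.2]
opening: 0.158
grasp_force: 21.5
```

Emit:
carry_out --delta_pos '[[-0.0001,0.003,0],[-0.0002,0.0056,0],[-0.0002,0.0056,0]]' --rot '[[0,0,2.3],[0,0,4.3],[0,0,4.3]]'

```text
clock: 4.75
eef_pos: [569.2, 138.4, 123.4]
tcp_rot: [3.14, 0.001, 2.436]
contact_force: [-0.5, 3.4, 6.1]
opening: 0.155
grasp_force: 21.6
```

```bash
cat > f.py <<'E'
from h import *
T=tool();s=r.sense();H=np.array([625.5,89.5]);print("tool-frame F",(T[:3,:3].T@s["contact_force"]).round(2),"pos",s["eef_pos"].round(2),"lever val",(np.arctan2(*(T[:2,3]-H)[::-1])-np.radians(174)+.6).round(3),"r",np.hypot(*(T[:2,3]-H)).round(1),s["clock"])
E
python3 f.py
```

```text
tool-frame F [ 2.59  2.29 -6.1 ] pos [569.2  138.36 123.39] lever val -0.01 r 74.5 4.75
```

Emit:
carry_out --delta_pos '[[0,0.001,0],[0,0.001,0]]' --rot '[[0,0,0.7],[0,0,0.7]]'

```text
clock: 5.0
eef_pos: [569.4, 138.6, 123.4]
tcp_rot: [3.141, 0.001, 2.425]
contact_force: [-2.9, 1.5, 6.9]
opening: 0.154
grasp_force: 21.7
```

```bash
python3 f.py
```

```text
tool-frame F [ 3.21 -0.76 -6.94] pos [569.43 138.59 123.36] lever val -0.014 r 74.5 5.0
```

Emit:
carry_out --delta_pos '[[0,0.0007,0],[0,0.0007,0]]' --rot '[[0,0,0.5],[0,0,0.5]]'

```text
clock: 5.25
eef_pos: [569.6, 138.8, 123.3]
tcp_rot: [-3.142, 0.001, 2.416]
contact_force: [-4.2, -0.9, 9.0]
opening: 0.153
grasp_force: 21.8
```

```bash
python3 f.py
```

```text
tool-frame F [ 2.51 -3.48 -8.97] pos [569.56 138.79 123.28] lever val -0.018 r 74.6 5.25
```

Emit:
carry_out --delta_pos '[[0,0.0005,-0.001],[0,0.0007,-0.001]]' --rot '[[0,0,0.4],[0,0,0.4]]'

```text
clock: 5.5
eef_pos: [569.7, 139.0, 123.4]
tcp_rot: [-3.14, 0.0, 2.409]
contact_force: [-2.3, -5.2, 4.6]
opening: 0.157
grasp_force: 21.4
```

```bash
python3 f.py
```

```text
tool-frame F [-1.82 -5.43 -4.58] pos [569.65 138.99 123.39] lever val -0.02 r 74.6 5.5
```

Emit:
carry_out --delta_pos '[[0,0.0005,0],[0,0.0007,0]]' --rot '[[0,0,0],[0,0,0]]'

```text
clock: 5.75
eef_pos: [570.0, 139.4, 123.4]
tcp_rot: [-3.14, -0.0, 2.409]
contact_force: [-3.3, -5.6, 5.1]
opening: 0.154
grasp_force: 21.5
```

```bash
python3 f.py
```

```text
tool-frame F [-1.3  -6.32 -5.08] pos [570.04 139.43 123.35] lever val -0.028 r 74.6 5.75
```

Emit:
carry_out --delta_pos '[[0,0.0005,0],[0,0.0008,0]]' --rot '[[0,0,0.3],[0,0,0.3]]'

```text
clock: 6.0
eef_pos: [570.5, 140.0, 123.4]
tcp_rot: [-3.14, -0.0, 2.404]
contact_force: [-3.5, -5.6, 4.8]
opening: 0.156
grasp_force: 21.5
```

```bash
echo 'print("torque",s["wrist_torque"].round(3),T[:3,0].round(2))' >> f.py; python3 f.py
```

```text
tool-frame F [-1.13 -6.49 -4.81] pos [570.54 139.99 123.37] lever val -0.038 r 74.6 6.0
torque [-0.81   0.487 -0.079] [-0.74  0.67  0.  ]
```

Emit:
carry_out --delta_pos '[[0,0.0005,0],[0,0.0008,0]]' --rot '[[0,0,0.3],[0,0,0.3]]'

```text
clock: 6.25
eef_pos: [571.1, 140.6, 123.4]
tcp_rot: [-3.14, -0.0, 2.398]
contact_force: [-2.6, -5.4, 4.9]
opening: 0.156
grasp_force: 21.5
```

```bash
python3 f.py
```

```text
tool-frame F [-1.78 -5.74 -4.86] pos [571.13 140.58 123.39] lever val -0.05 r 74.6 6.25
torque [-0.828  0.449 -0.06 ] [-0.74  0.68  0.  ]
```

Emit:
carry_out --delta_pos '[[0,0.0005,0],[0,0.0008,0]]' --rot '[[0,0,0.5],[0,0,0.5]]'

```text
clock: 6.5
eef_pos: [571.7, 141.2, 123.4]
tcp_rot: [-3.14, -0.0, 2.389]
contact_force: [-3.5, -5.1, 4.7]
opening: 0.151
grasp_force: 21.5
```

```bash
python3 f.py
```

```text
tool-frame F [-0.92 -6.12 -4.64] pos [571.72 141.24 123.37] lever val -0.061 r 74.6 6.5
torque [-0.778  0.402 -0.058] [-0.73  0.68  0.  ]
```

Emit:
carry_out --delta_pos '[[0,0.0005,0],[0,0.0008,0]]' --rot '[[0,0,0.5],[0,0,0.5]]'

```text
clock: 6.75
eef_pos: [572.3, 141.9, 123.4]
tcp_rot: [-3.141, 0.0, 2.381]
contact_force: [-2.9, -5.0, 5.1]
opening: 0.152
grasp_force: 21.4
```

```bash
python3 f.py
```

```text
tool-frame F [-1.37 -5.65 -5.13] pos [572.35 141.9  123.4 ] lever val -0.074 r 74.6 6.75
torque [-0.759  0.409 -0.162] [-0.72  0.69 -0.  ]
```

Emit:
carry_out --delta_pos '[[0,0.0005,0],[0,0.0008,0]]' --rot '[[0,0,0.5],[0,0,0.5]]'

```text
clock: 7.0
eef_pos: [572.6, 142.2, 123.3]
tcp_rot: [-3.14, -0.0, 2.372]
contact_force: [-4.5, -6.4, 6.1]
opening: 0.154
grasp_force: 21.6
```

```bash
python3 f.py
```

```text
tool-frame F [-1.28 -7.74 -6.05] pos [572.62 142.23 123.33] lever val -0.079 r 74.7 7.0
torque [-0.985  0.524 -0.079] [-0.72  0.7   0.  ]
```

Emit:
carry_out --delta_pos '[[0,0.0004,0],[0,0.0006,0]]' --rot '[[0,0,0.4],[0,0,0.4]]'

```text
clock: 7.25
eef_pos: [572.8, 142.4, 123.3]
tcp_rot: [-3.139, -0.0, 2.365]
contact_force: [-5.2, -8.5, 6.9]
opening: 0.155
grasp_force: 21.7
```

```bash
python3 f.py
```

```text
tool-frame F [-2.25 -9.73 -6.85] pos [572.82 142.41 123.33] lever val -0.083 r 74.7 7.25
torque [-1.179  0.714 -0.046] [-0.71  0.7   0.  ]
```

Emit:
carry_out --delta_pos '[[0,0.0004,0],[0,0.0007,0]]' --rot '[[0,0,0],[0,0,0]]'

```text
clock: 7.5
eef_pos: [572.9, 142.6, 123.3]
tcp_rot: [-3.138, -0.0, 2.365]
contact_force: [-6.5, -10.1, 7.6]
opening: 0.158
grasp_force: 21.9
```

```bash
python3 f.py
```

```text
tool-frame F [ -2.44 -11.75  -7.57] pos [572.93 142.58 123.28] lever val -0.085 r 74.7 7.5
torque [-1.426  0.852 -0.024] [-0.71  0.7   0.  ]
```

Emit:
carry_out --delta_pos '[[0,0.0003,0],[0,0.0006,0],[0,0.0006,0],[0,0.0006,0]]' --rot '[[0,0,0],[0,0,0],[0,0,0],[0,0,0]]'

```text
clock: 8.0
eef_pos: [573.1, 142.7, 123.3]
tcp_rot: [-3.137, -0.0, 2.365]
contact_force: [-6.1, -10.5, 8.1]
opening: 0.158
grasp_force: 22.0
```

```bash
python3 f.py
```

```text
tool-frame F [ -2.96 -11.82  -8.05] pos [573.07 142.71 123.28] lever val -0.088 r 74.7 8.0
torque [-1.68   0.957 -0.114] [-0.71  0.7   0.  ]
```

```bash
cat > g.py <<'E'
from h import *
F=[];q=[]
for k in range(8):
    r.grab_frame("side");s=r.sense();F.append(tool()[:3,:3].T@s["contact_force"]);q.append(s["wrist_torque"])
print(np.mean(F,0).round(2),np.std(F,0).round(2),np.mean(q,0).round(3),s["clock"])
E
python3 g.py
```

```text
[ -2.2  -12.37  -8.56] [0.63 0.34 0.24] [-1.639  0.95  -0.078] 8.4
```

Emit:
carry_out --delta_pos '[[0,0.0003,0],[0,0.0005,0],[0,0.0005,0]]' --rot '[[0,0,0],[0,0,0],[0,0,0]]'

```text
clock: 8.78
eef_pos: [573.1, 142.8, 123.2]
tcp_rot: [-3.137, -0.001, 2.365]
contact_force: [-6.9, -11.6, 9.7]
opening: 0.155
grasp_force: 22.2
```

```bash
python3 g.py
```

```text
[ -2.62 -13.68  -9.31] [0.24 0.36 0.46] [-1.828  1.085 -0.08 ] 9.175
```

Emit:
carry_out --delta_pos '[[0,0.0001,0],[0,0.0002,0],[0,0.0002,0],[0,0.0002,0],[0,0.0002,0]]' --rot '[[0,0,0],[0,0,0],[0,0,0],[0,0,0],[0,0,0]]'

```text
clock: 9.8
eef_pos: [573.2, 142.8, 123.2]
tcp_rot: [-3.136, -0.001, 2.365]
contact_force: [-6.8, -12.3, 9.6]
opening: 0.156
grasp_force: 22.2
```

```bash
python3 g.py; python3 f.py
```

```text
[ -2.8  -14.32 -10.  ] [0.46 0.42 0.33] [-1.917  1.159 -0.082] 10.2
tool-frame F [ -2.12 -13.91 -10.07] pos [573.17 142.84 123.21] lever val -0.09 r 74.7 10.2
torque [-1.99   1.108 -0.083] [-0.71  0.7   0.  ]
```

Emit:
carry_out --delta_pos '[[0,-0.0035,-0.001],[-0.0002,-0.008,-0.001],[-0.0008,-0.013,-0.001],[-0.0016,-0.0175,-0.001],[-0.0024,-0.021,-0.001],[-0.003,-0.0235,-0.001],[-0.003,-0.0235,-0.001],[-0.003,-0.0235,-0.001]]' --rot '[[0,0,0],[0,0,-3.5],[0,0,-7],[0,0,-10.5],[0,0,-13.5],[0,0,-15.7],[0,0,-15.7],[0,0,-15.7]]'

```text
clock: 11.2
eef_pos: [560.8, 126.2, 123.8]
tcp_rot: [3.141, -0.0, 2.638]
contact_force: [3.9, 0.9, -10.2]
opening: 0.157
grasp_force: 20.1
```

```bash
python3 g.py; python3 f.py
```

```text
[-3.61  2.84 13.48] [0.78 0.59 1.58] [ 0.168 -0.715 -0.067] 11.6
tool-frame F [-3.47  3.1  15.4 ] pos [560.73 126.06 123.98] lever val 0.191 r 74.4 11.6
torque [ 0.274 -0.813 -0.081] [-0.88  0.48 -0.  ]
```

Emit:
carry_out --delta_pos '[[0,-0.003,0.0005],[-0.0002,-0.006,0.0005],[-0.0005,-0.009,0.0005],[-0.001,-0.012,0.0005],[-0.0015,-0.0148,0.0005],[-0.0015,-0.0148,0.0005],[-0.0015,-0.0148,0.0005],[-0.0015,-0.0148,0.0005]]' --rot '[[0,0,-2.3],[0,0,-4.6],[0,0,-6.9],[0,0,-9.2],[0,0,-11.4],[0,0,-11.4],[0,0,-11.4],[0,0,-11.4]]'

```text
clock: 12.6
eef_pos: [554.9, 112.5, 123.8]
tcp_rot: [3.142, 0.0, 2.838]
contact_force: [3.1, 2.2, -10.5]
opening: 0.159
grasp_force: 20.1
```

```bash
python3 g.py; python3 f.py
```

```text
[-2.45  2.93 10.63] [0.57 0.42 0.32] [ 0.405 -0.535 -0.051] 13.0
tool-frame F [-1.78  3.61 10.86] pos [554.93 112.43 123.83] lever val 0.391 r 74.2 13.0
torque [ 0.459 -0.536 -0.074] [-0.95  0.3  -0.  ]
```

Emit:
carry_out --delta_pos '[[0,-0.003,0.0005],[-0.0002,-0.006,0.0005],[-0.0005,-0.009,0.0005],[-0.001,-0.012,0.0005],[-0.0015,-0.0145,0.0005],[-0.0015,-0.0145,0.0005],[-0.0015,-0.0145,0.0005],[-0.0015,-0.0145,0.0005]]' --rot '[[0,0,-2.3],[0,0,-4.6],[0,0,-6.9],[0,0,-9.2],[0,0,-11.4],[0,0,-11.4],[0,0,-11.4],[0,0,-11.4]]'

```text
clock: 14.0
eef_pos: [551.9, 98.1, 123.6]
tcp_rot: [-3.142, -0.0, 3.037]
contact_force: [-0.1, 2.1, -1.7]
opening: 0.154
grasp_force: 21.0
```

```bash
python3 g.py; python3 f.py
```

```text
[ 1.55  1.82 -1.67] [0.52 0.29 1.36] [ 0.274  0.175 -0.076] 14.4
tool-frame F [ 2.4   1.79 -4.6 ] pos [551.95  98.09 123.49] lever val 0.588 r 74.1 14.4
torque [ 0.324  0.3   -0.06 ] [-0.99  0.1  -0.  ]
```

Resting in notch 3. I release, rise, and close over the lock.

Emit:
carry_out --delta_pos '[[0,0,0],[0,0,0],[0,0,0],[0,0,-0.02],[0,0,-0.05],[0,0,-0.08],[0,0,-0.08]]' --rot '[[0,0,0],[0,0,0],[0,0,0],[0,0,0],[0,0,0],[0,0,0],[0,0,0]]' --claw 0.04

```text
clock: 15.28
eef_pos: [553.4, 98.2, 205.5]
tcp_rot: [3.14, 0.004, 3.037]
contact_force: [0.1, 0.5, -0.1]
opening: 0.463
grasp_force: 0.0
```

Run:
```python
from h import *
T=tool();print(T.round(2))
cv2.imwrite("pics/w3.png",r.grab_frame("wrist"))
cv2.imwrite("pics/s3.png",r.grab_frame("scene"))
for c in("wrist","scene"):
  print([(np.round(d["box"]),round(d["p"],2)) for d in r.recognise("lock_top",c)[:2]])
print(wproj([618,9,102],T))
```

```text
[[-9.9000e-01  1.0000e-01  0.0000e+00  5.5342e+02]
 [ 1.0000e-01  9.9000e-01  0.0000e+00  9.8230e+01]
 [-0.0000e+00  0.0000e+00 -1.0000e+00  2.0549e+02]
 [ 0.0000e+00  0.0000e+00  0.0000e+00  1.0000e+00]]
[(array([166., 277., 194., 310.]), 0.64), (array([401., 238., 460., 292.]), 0.25)]
[(array([245., 192., 259., 205.]), 0.42)]
[179.50906977 296.07292778]
```

View pics/w3.png

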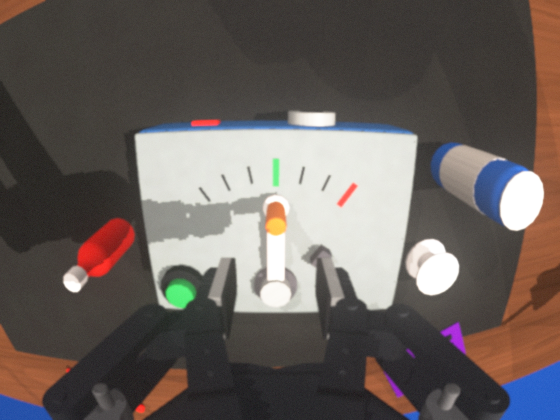

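The lever sits on the green line. The lock centre is at about (181,293), within about 3 mm of the prediction. I shut the fingers and move over it.

Emit:
carry_out --delta_pos '[[-0.02,-0.022,0],[-0.04,-0.045,0],[-0.06,-0.067,0],[-0.0725,-0.0815,0],[-0.0725,-0.0815,0.03],[-0.0725,-0.0815,0.06],[-0.0725,-0.0815,0.06]]' --rot '[[0,0,0],[0,0,0],[0,0,0],[0,0,0],[0,0,0],[0,0,0],[0,0,0]]' --claw 0

```text
clock: 16.35
eef_pos: [613.4, 9.4, 140.6]
tcp_rot: [-3.141, -0.006, 3.037]
contact_force: [-0.5, -1.7, 0.2]
opening: 0.002
grasp_force: 0.0
```

```bash
python3 f.py
python3 - <<'E'
from h import *
a=r.grab_frame("scene")[130:250,190:330];b=r.grab_frame("side")[130:250,210:350]
cv2.imwrite("pics/l.png",cv2.resize(np.hstack([a,b]),(800,343),interpolation=cv2.INTER_CUBIC))
E
```

```text
tool-frame F [ 0.34 -1.7  -0.23] pos [613.42   9.45 140.58] lever val -4.157 r 81.0 16.35
torque [-0.022  0.006  0.031] [-0.99  0.1   0.01]
```

View pics/l.png

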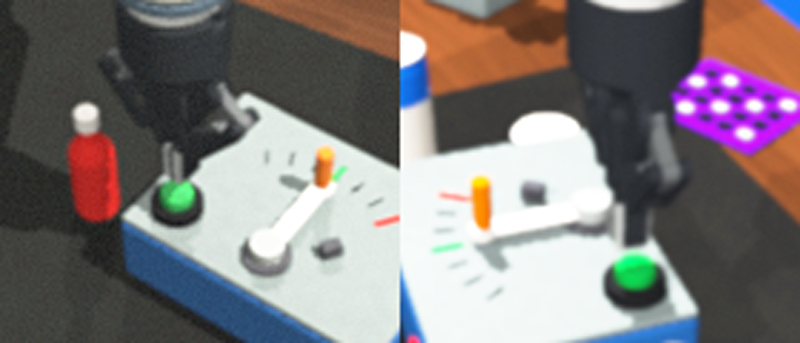

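Both views show the shut fingertips just above the green button. I shift 2 mm and press in steps.

Emit:
carry_out --delta_pos '[[-0.002,0,0.004],[-0.002,0,0.008],[-0.002,0,0.012],[-0.002,0,0.014],[-0.002,0,0.014]]' --rot '[[0,0,0],[0,0,0],[0,0,0],[0,0,0],[0,0,0]]'

```text
clock: 17.08
eef_pos: [617.4, 9.2, 129.1]
tcp_rot: [-3.142, -0.0, 3.037]
contact_force: [-0.1, -0.0, 0.5]
opening: 0.0
grasp_force: 0.0
```

Emit:
carry_out --delta_pos '[[0,0,0.003],[0,0,0.006],[0,0,0.006]]' --rot '[[0,0,0],[0,0,0],[0,0,0]]'

```text
clock: 17.45
eef_pos: [617.8, 9.2, 123.4]
tcp_rot: [3.142, 0.001, 3.037]
contact_force: [0.1, -0.2, 4.3]
opening: -0.001
grasp_force: 2.1
```

Emit:
carry_out --delta_pos '[[0,0,0.0015],[0,0,0.003],[0,0,0.003]]' --rot '[[0,0,0],[0,0,0],[0,0,0]]'

```text
clock: 17.82
eef_pos: [617.9, 9.2, 121.0]
tcp_rot: [3.141, 0.001, 3.037]
contact_force: [-1.9, 0.6, 10.0]
opening: -0.002
grasp_force: 5.0
```

Emit:
carry_out --delta_pos '[[0,0,0.001],[0,0,0.001],[0,0,0.001],[0,0,0.001]]' --rot '[[0,0,0],[0,0,0],[0,0,0],[0,0,0]]'

```text
clock: 18.32
eef_pos: [617.9, 9.2, 120.9]
tcp_rot: [3.141, 0.001, 3.037]
contact_force: [-4.9, 0.3, 18.0]
opening: 0.004
grasp_force: 9.0
```

Emit:
carry_out --delta_pos '[[0,0,-0.01],[0,0,-0.04],[0,0,-0.09],[0,0,-0.14],[0,0,-0.14],[0,0,-0.14]]' --rot '[[0,0,0],[0,0,0],[0,0,0],[0,0,0],[0,0,0],[0,0,0]]'

```text
clock: 19.08
eef_pos: [617.0, 9.2, 258.6]
tcp_rot: [-3.141, -0.001, 3.037]
contact_force: [-0.5, 1.2, 0.0]
opening: 0.001
grasp_force: 0.0
```

Run:
```python
from h import *
a=r.grab_frame("scene")[120:330,190:470];b=r.grab_frame("side")[120:330,140:420]
cv2.imwrite("pics/e.png",cv2.resize(np.hstack([a,b]),(800,300),interpolation=cv2.INTER_CUBIC))
```

```text
(no output)
```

View pics/e.png

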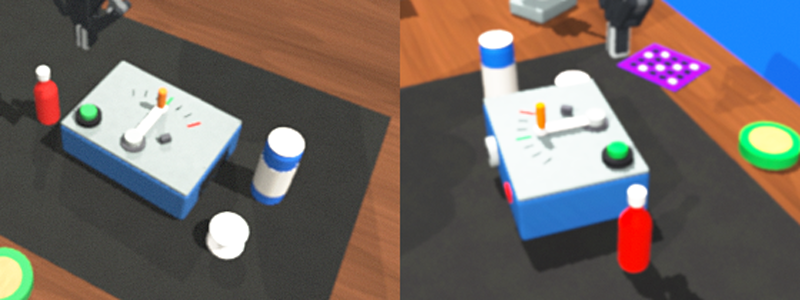

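The lever is on green, the button is up, the bystanders are unmoved and the arm is clear.

```bash
python3 -c "
from rig import r
print(r.sign_off())"
```

```text
the job is handed in; nothing more can be done
None
```

The job is handed in with no verdict shown: the lever was pressed on its home stop at about 14 N for roughly a second, clicked one notch at a time to notch 3, the lock button pressed fully down and released, and the arm left clear with the bottle, can and spool unmoved.

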